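Pack the spare motors into the pit-case tray

TASK

Pack the four spare motors for the competition: pick each one off the bench and stand it upright, shaft up, in the printed cup in the tray that is made for its diameter, all the way down on the cup's floor. Lower them in and let go gently, never drop or knock over a motor, and leave the gearhead and the green wheel where they are.

Things in the scene. Friction and masses are not known exactly. Their poses are not given: they have to be found in the camera images.
- motor60: Loose motor, black brushless motor with a red front face and seam; upright cylinder 60 mm in diameter, can 58 mm tall, shaft up: 8 mm bare steel shaft sticks out 16 mm above the can. About 0.42 kg. Stands on the bench, among the gearhead and the wheel. Origin: centre of its underside; z up along its axis.
- motor48: Loose motor, bare grey-metal can motor with a black rear band, grey front face; upright cylinder 48 mm in diameter, can 66 mm tall, shaft up: 5 mm shaft with a 13 mm brass pinion sticks out 16 mm above the can. About 0.35 kg. Stands on the bench, among the gearhead and the wheel. Origin: centre of its underside; z up along its axis.
- motor38: Loose motor, grey-metal can motor with a golden-yellow front face and a white rear band; upright cylinder 38 mm in diameter, can 57 mm tall, shaft up: 3.5 mm shaft with a 10 mm brass pinion sticks out 14 mm above the can. About 0.22 kg. Stands on the bench, among the gearhead and the wheel. Origin: centre of its underside; z up along its axis.
- motor28: Loose motor, smallest motor: grey-metal can with a blue front face and a blue rear band; upright cylinder 28 mm in diameter, can 40 mm tall, shaft up: 2.5 mm shaft with an 8 mm brass pinion sticks out 12 mm above the can. About 0.075 kg. Stands on the bench, among the gearhead and the wheel. Origin: centre of its underside; z up along its axis.
- cup60: Orange printed round cup for the 60 mm motor: bore 68 mm, flared to 77 mm at the mouth; 83 mm over the rim; inner floor 4 mm and rim 18 mm above its underside. Fixed in a dark grey square tray (224 mm, floor 4 mm thick, sides 14 mm high) with the three other cups, which are at least 98 mm away, centre to centre. Origin: centre of its underside; z up.
- cup48: Turquoise printed round cup for the 48 mm motor: bore 56 mm, flared to 65 mm at the mouth; 71 mm over the rim; inner floor 4 mm and rim 18 mm above its underside. Fixed in a dark grey square tray (224 mm, floor 4 mm thick, sides 14 mm high) with the three other cups, which are at least 98 mm away, centre to centre. Origin: centre of its underside; z up.
- cup38: Purple printed round cup for the 38 mm motor: bore 46 mm, flared to 55 mm at the mouth; 61 mm over the rim; inner floor 4 mm and rim 18 mm above its underside. Fixed in a dark grey square tray (224 mm, floor 4 mm thick, sides 14 mm high) with the three other cups, which are at least 98 mm away, centre to centre. Origin: centre of its underside; z up.
- cup28: White printed round cup for the 28 mm motor: bore 36 mm, flared to 45 mm at the mouth; 51 mm over the rim; inner floor 4 mm and rim 18 mm above its underside. Fixed in a dark grey square tray (224 mm, floor 4 mm thick, sides 14 mm high) with the three other cups, which are at least 98 mm away, centre to centre. Origin: centre of its underside; z up.
- gearhead: Planetary gearhead, not a motor: square block 45 x 45 x 52 mm, dark with aluminium bands and an aluminium top face, 13 mm output shaft 14 mm long on top. Loose, 0.32 kg. Origin: centre of its underside; z up, x and y along its sides.
- wheel: Green intake wheel lying flat: 51 mm in diameter, 25 mm high (hub 26 mm), black bore. Loose, 0.05 kg. Origin: centre of its underside; z up.
Things that resemble listed ones, but are neither listed nor needed, are in the scene too. Several things look just like the cup48: the one meant starts farthest to the robot's left. What is shaped like the motor28 but turquoise is not meant.

How it is judged:
By the outcome, as a careful person would: the job done as asked, in the order asked, and still so for the second after the job is handed in, with the robot touching nothing.
It also fails if it takes over 96 s, if anything falls off the work surface, if the arm or the gripper's body presses on something with over 40 N, if the wrist force passes 120 N, or if a joint passes its speed limit or range.

ROBOT

A 6-joint arm with a two-finger parallel gripper is mounted at the origin on the work surface. World frame = base frame: x ahead of the robot, y to its left, z up, the work surface at z = 0. Lengths are in m, angles in rad, forces in N, time in s.
With the tool pointing down it reaches from about 0.25 to 0.8 m from the base axis. Payload 8.5 kg.
Tool frame: the origin (TCP) lies at the very end of the fingers, on their centre line; the grasp point (between the pads) lies 19 mm behind it; z points along the fingers, y is the line along which they close (so a half turn about z gives the same grasp; the last joint's range is limited). The gripper opens to 85 mm and grips with 20 to 120 N. Pads are 22 mm wide; open, the fingers measure 114 mm over their backs; the gripper's body (76 mm by 85 mm) begins 54 mm behind the grasp point. The pads swing forward as they close: fully open they stand 13 mm farther back than shut.
Start: joints at [-1.126, 0.238, -0.013, 1.319, 0, 1.571], TCP at [0.226, -0.474, 0.196] pointing down, gripper open.
Joint ranges: [-2.66, 2.66], [-1.03, 1.9], [-1.14, 1.46], [-1.82, 2.27], [-1.45, 1.34], [-3.14, 3.14]. Speed limits (rad/s): [2.22, 2.22, 2.79, 3.14, 3.14, 3.14].

INTERFACE

Orientations are given as [roll, pitch, yaw] about the fixed x, y, z axes, in that order (R = Rz(yaw) Ry(pitch) Rx(roll)).
In Python, from rig import sensors, vision, order, models gives the robot as it stands.
- The arm moves only by the shell command python3 -m pendant 'ROWS'. ROWS is JSON, a list of rows, each an object of numbers: "ax", "ay", "az": the turn, a rotation vector about the tool's x, y, z in rad; "x", "y", "z": the shift along the tool's x, y, z in cm; "fingers": the closure in counts, from 0 (fully open) to 255 (shut). In form: [{"ax": .., "ay": .., "az": .., "x": .., "y": .., "z": .., "fingers": ..}, ...]. A call has 1 to 10 rows; each row shifts and turns the commanded pose from where the row before left it, along the tool's axes as they then stand; what a row does not reach is not made up. A row lasts 1/10 s, in which the tool goes at most 50 mm and 8.59 degrees, less where a joint would pass 70% of its speed; a pose out of reach is approached as far as the arm can. A call with a gripper value outside its range is refused whole. The fingers move at their own pace and stop on an object; the grip force is fixed at half the most. Time passes only in rows, so rows that do not move let the fingers close. It gives the time, the measured TCP pose, the force, the opening and the grip force at its end, in the units of the state.
- sensors.read_state(): the state, without advancing time (a new reading comes with each control period).
- vision.capture(name): name is "side" or "top"; returns a dict with "image" (420x560x3 uint8, red, green, blue), "depth" (420x560 float32, m along the optical axis (not along the pixel's ray), 0 where there is no reading), "intrinsics" (3x3 intrinsics, pixels), "dist_coeffs" ([k1, k2, p1, p2, k3] as OpenCV has them; the pictures are not rectified), "rvec" (rotation vector, rad) and "tvec" (3), from world to camera coordinates, as OpenCV has them. Camera axes: x right, y down, z forward; pixel columns grow to the right and rows downward; lengths in m; the calibration is good to about 2 mm. A picture is of the moment at which its call begins.
- order.close_job(): hands the job in; it is judged then, once.
Trained networks look in the newest picture that a camera, given by its name, has taken for a name from the list of things; names that differ only in an ending like _2 or _b are one class to them, and where a whole thing is asked for, a point or a joint stands for the part that bears it (a point fixed in the world has none). Each returns a list of dicts, best first, with "score" (0 to 1); they miss things now and then, are a little off and sometimes report something else, mostly with a low value. They report only what shows in the picture. A call takes as long as a camera call. They do not tell look-alikes from the thing itself.
- models.regions_of(name, camera): "mask" (420x560 bool, what is visible of it) and "point" ([row, column] in pixels, amid what is visible of it).
The state is a dict: "time": time; "joint_pos": joint angles; "joint_vel": joint speeds; "effort": joint torques, N m; "eef_pos": TCP position; "tool_rot": TCP orientation; "force": force on the tool from outside, world axes, zero at the start; "ft_torque": the same for the moment, N m; "opening": finger opening in m; "finger_force": force on a finger pad.
Only numpy, scipy, OpenCV 4.12 (cv2) and the standard library are available. Lean on these libraries where they do the work, as an engineer would, in place of code of your own. Each camera call takes 0.05 s, during which the arm holds its last target. There are 200 camera calls.

## Working session

There is one attempt and no reset: what is moved stays moved. The work goes in short steps, Python scripts to look and compute and a shell command to move; the robot and the scene stay as the last step left them, time stands still between calls to the robot, and variables do not carry over. Pictures are saved under pics/ and viewed, at most 14 in all, crops included, and the job is handed in when it is done.

```bash
mkdir -p pics
cat > h.py <<'E'
import numpy as np, cv2
from rig import sensors, vision, order, models
def cap(n,save=None):
    c=vision.capture(n)
    if save: cv2.imwrite('pics/'+save,c['image'][:,:,::-1])
    return c
def cloud(c,mask):
    v,u=np.nonzero(mask&(c['depth']>0)); d=c['depth'][v,u]
    p=cv2.undistortPoints(np.stack([u,v],1).astype(float)[:,None],c['intrinsics'],c['dist_coeffs'])[:,0]
    P=np.c_[p*d[:,None],d]; R=cv2.Rodrigues(np.array(c['rvec'],float))[0]
    return (P-np.array(c['tvec']).ravel())@R
E
python3 - <<'E'
from h import *
for n in('top','side'): cap(n,n+'0.png')
for n in('top','side'):
    c=vision.capture(n)
    for o in 'motor60 motor48 motor38 motor28 cup60 cup48 cup38 cup28 gearhead wheel'.split():
        for r in models.regions_of(o,n):
            p=cloud(c,r['mask'])
            if len(p)<5: continue
            z=np.percentile(p[:,2],[5,95]); print(n,o,round(r['score'],2),np.round(r['point']),'med',np.round(np.median(p,0),3),'min',np.round(np.percentile(p,2,0),3),'max',np.round(np.percentile(p,98,0),3),len(p))
print(sensors.read_state())
E
```

```text
top motor60 0.69 [171. 302.] med [ 0.576 -0.041  0.066] min [ 0.559 -0.066 -0.   ] max [ 0.602 -0.019  0.082] 393
top motor60 0.68 [226. 408.] med [ 0.438 -0.305  0.058] min [ 0.411 -0.352 -0.001] max [ 0.469 -0.282  0.064] 588
top motor60 0.54 [165. 405.] med [ 0.596 -0.306  0.056] min [ 0.581 -0.327  0.009] max [ 0.617 -0.295  0.071] 268
top motor60 0.52 [218. 356.] med [ 0.456 -0.188  0.04 ] min [ 0.443 -0.209 -0.001] max [ 0.475 -0.177  0.05 ] 141
top motor48 0.69 [171. 302.] med [ 0.576 -0.041  0.066] min [ 0.559 -0.066 -0.   ] max [ 0.602 -0.019  0.082] 393
top motor48 0.68 [226. 408.] med [ 0.438 -0.305  0.058] min [ 0.411 -0.352 -0.001] max [ 0.469 -0.282  0.064] 588
top motor48 0.54 [165. 405.] med [ 0.596 -0.306  0.056] min [ 0.581 -0.327  0.009] max [ 0.617 -0.295  0.071] 268
top motor48 0.52 [218. 356.] med [ 0.456 -0.188  0.04 ] min [ 0.443 -0.209 -0.001] max [ 0.475 -0.177  0.05 ] 141
top motor38 0.69 [171. 302.] med [ 0.576 -0.041  0.066] min [ 0.559 -0.066 -0.   ] max [ 0.602 -0.019  0.082] 393
top motor38 0.68 [226. 408.] med [ 0.438 -0.305  0.058] min [ 0.411 -0.352
[... 8324 characters left out ...]
9 0.266 0.023] 179
{'time': 1.2, 'joint_pos': array([-1.12598028e+00,  2.38203843e-01, -1.34748008e-02,  1.31922929e+00,
        4.07940161e-05,  1.57081630e+00]), 'joint_vel': array([ 0.00185255,  0.00068046, -0.00020355, -0.00019039, -0.00179974,
        0.00030975]), 'effort': array([-4.51726137e-04, -5.38584280e+01,  3.46696222e+01,  2.81504690e-03,
       -5.09081008e-05, -6.64137204e-06]), 'eef_pos': array([ 0.22589524, -0.47386304,  0.19638403]), 'tool_rot': array([-3.14148104e+00, -4.07917864e-05,  4.44796068e-01]), 'force': array([-0.47605227, -0.00121664,  0.73940517]), 'ft_torque': array([ 0.03448036, -0.00946882, -0.05358008]), 'finger_force': 0.0, 'opening': 0.08501145009307301}
```

Run:
```python
import cv2
a=cv2.imread('pics/top0.png')[120:300,140:460]; cv2.imwrite('pics/t1.png',cv2.resize(a,None,fx=2.5,fy=2.5,interpolation=cv2.INTER_CUBIC))
b=cv2.imread('pics/side0.png'); cv2.imwrite('pics/s1.png',cv2.resize(b[140:380,180:440],None,fx=2.4,fy=2.4,interpolation=cv2.INTER_CUBIC))
```

```text
(no output)
```

View pics/t1.png

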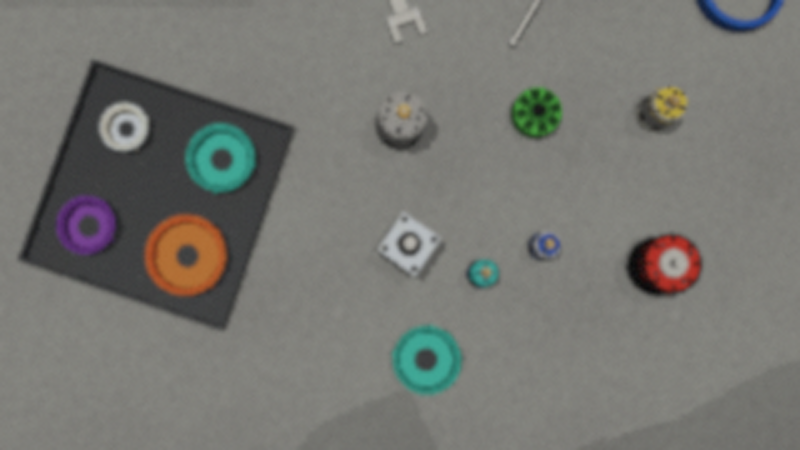

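View pics/s1.png

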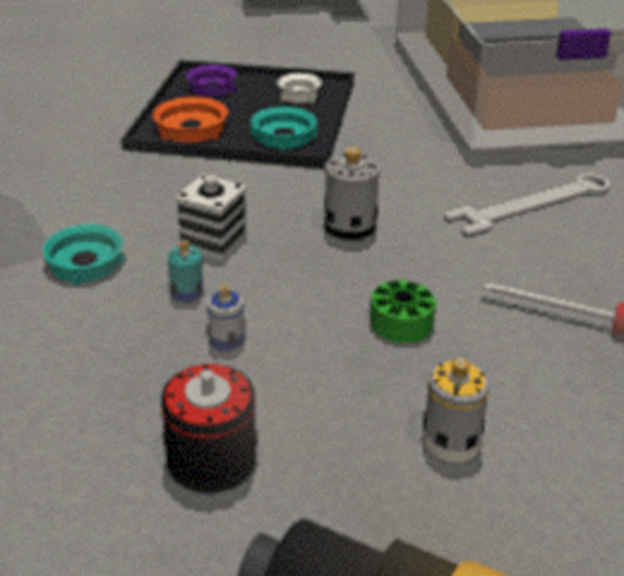

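The pictures agree with the list (full top-image pixels, col/row).
- **Motors:** motor60 is the red one at (408,226), motor48 the grey one at (302,171), and motor38 the yellow one at (405,165). motor28 is the blue one at (358,218); the turquoise one at (334,229) is a decoy.
- **cup48:** the one meant is in the tray at (228,182). The loose turquoise cup at (311,264) is farther right, so it is a decoy.
- **Other cups:** orange at (215,221), purple at (176,209), white at (189,170).

Next I compute the centres from rims and top faces.

```bash
cat > meas.py <<'E'
from h import *
def centre(p,zlo,zhi,near,r):
    q=p[(p[:,2]>zlo)&(p[:,2]<zhi)&(np.hypot(*(p[:,:2]-near).T)<r)]
    from scipy.optimize import least_squares
    (x,y),R=cv2.minEnclosingCircle(q[:,:2].astype(np.float32))
    lo,hi=np.percentile(q[:,:2],1,0),np.percentile(q[:,:2],99,0)
    return np.round([x,y,2*R],4),np.round((lo+hi)/2,4),np.round(hi-lo,4),len(q)
E
python3 - <<'E'
from meas import *
M=dict(motor60=(.44,-.307,.058,.06),motor48=(.58,-.042,.066,.048),motor38=(.597,-.308,.057,.038),motor28=(.458,-.19,.04,.028),decoy28=(.43,-.125,.04,.028))
C=dict(cup60=(.445,.177,.022,.083),cup48=(.547,.143,.022,.071),cup38=(.475,.28,.022,.061),cup28=(.577,.242,.022,.051))
for cam in('top','side'):
    c=cap(cam); p=cloud(c,np.ones((420,560),bool))
    for n,(x,y,z,d) in {**M,**C}.items():
        try: print(cam,n,*centre(p,z-.006,z+.005,np.array([x,y]),d/2+.012))
        except Exception as e: print(cam,n,e)
E
python3 -m pendant '[{"az":-0.15},{"az":-0.15},{"az":-0.15},{"az":-0.15},{"az":-0.15},{"az":-0.15},{"az":-0.15},{"az":-0.076}]'
```

```text
top motor60 [ 0.4386 -0.3101  0.0596] [ 0.4385 -0.3107] [0.0542 0.0564] 400
top motor48 [ 0.5821 -0.0428  0.0485] [ 0.5815 -0.0421] [0.0445 0.0452] 268
top motor38 [ 0.5997 -0.3117  0.039 ] [ 0.5996 -0.3119] [0.0354 0.0345] 160
top motor28 [ 0.4568 -0.1906  0.0274] [ 0.4563 -0.1905] [0.0252 0.0264] 89
top decoy28 [ 0.428  -0.1269  0.0279] [ 0.4282 -0.1263] [0.0251 0.0249] 86
top cup60 [0.4444 0.1757 0.0823] [0.4454 0.1741] [0.0789 0.077 ] 246
top cup48 [0.5445 0.1428 0.0707] [0.5447 0.1428] [0.0677 0.0667] 201
top cup38 [0.4738 0.278  0.0613] [0.4739 0.2773] [0.0566 0.0573] 173
top cup28 [0.5769 0.2411 0.05  ] [0.5775 0.2416] [0.047  0.0468] 130
side motor60 [ 0.4388 -0.3101  0.0614] [ 0.4389 -0.3112] [0.0556 0.0558] 899
side motor48 [ 0.5822 -0.0452  0.0484] [ 0.5827 -0.0462] [0.0443 0.0419] 209
side motor38 [ 0.5997 -0.3127  0.0385] [ 0.5995 -0.3132] [0.0352 0.0341] 344
side motor28 [ 0.4577 -0.1916  0.0289] [ 0.4581 -0.1931] [0.0273 0.022 ] 131
side decoy28 [ 0.4286 -0.1276  0.0283] [ 0.4293 -0.1296] [0.0256 0.0218] 108
side cup60 [0.4456 0.1762 0.0844] [0.4462 0.1755] [0.0785 0.0789] 147
side cup48 [0.5458 0.1414 0.0709] [0.546 0.142] [0.0667 0.0662] 132
side cup38 [0.4781 0.2809 0.0661] [0.4751 0.28  ] [0.0563 0.0588] 89
side cup28 [0.5782 0.243  0.0513] [0.5779 0.2434] [0.0472 0.0479] 76$[0]: bad value
```

The diameters match the spec from both cameras. The first row was refused, so I retry with every field filled in.

```bash
python3 -m pendant '[{"ax":0,"ay":0,"az":-0.14,"x":0,"y":0,"z":0,"fingers":0},{"ax":0,"ay":0,"az":-0.14,"x":0,"y":0,"z":0,"fingers":0},{"ax":0,"ay":0,"az":-0.14,"x":0,"y":0,"z":0,"fingers":0},{"ax":0,"ay":0,"az":-0.14,"x":0,"y":0,"z":0,"fingers":0},{"ax":0,"ay":0,"az":-0.14,"x":0,"y":0,"z":0,"fingers":0},{"ax":0,"ay":0,"az":-0.14,"x":0,"y":0,"z":0,"fingers":0},{"ax":0,"ay":0,"az":-0.14,"x":0,"y":0,"z":0,"fingers":0},{"ax":0,"ay":0,"az":-0.14,"x":0,"y":0,"z":0,"fingers":0}]'
```

```text
time: 2.1
eef_pos: [0.2258, -0.4739, 0.1964]
tool_rot: [-3.142, -0.0, 1.571]
force: [-0.5, 0.5, -0.7]
opening: 0.0853
finger_force: 0.0
```

```bash
python3 -m pendant '[{"ax":0,"ay":0,"az":0,"x":2.0,"y":2.6,"z":0,"fingers":0},{"ax":0,"ay":0,"az":0,"x":2.0,"y":2.6,"z":0,"fingers":0},{"ax":0,"ay":0,"az":0,"x":2.0,"y":2.6,"z":0,"fingers":0},{"ax":0,"ay":0,"az":0,"x":2.0,"y":2.6,"z":0,"fingers":0},{"ax":0,"ay":0,"az":0,"x":2.0,"y":2.6,"z":0,"fingers":0},{"ax":0,"ay":0,"az":0,"x":2.0,"y":2.6,"z":0,"fingers":0},{"ax":0,"ay":0,"az":0,"x":2.0,"y":2.6,"z":0,"fingers":0},{"ax":0,"ay":0,"az":0,"x":2.4,"y":3.1,"z":0,"fingers":0},{"ax":0,"ay":0,"az":0,"x":0,"y":0,"z":0,"fingers":0}]'
```

```text
time: 3.0
eef_pos: [0.4428, -0.3088, 0.1962]
tool_rot: [3.141, -0.001, 1.568]
force: [-0.5, -0.8, 0.2]
opening: 0.0855
finger_force: 0.0
```

Run:
```python
from h import *
a=cap('side','side1.png')['image'][:,:,::-1]
cv2.imwrite('pics/s2.png',cv2.resize(a[160:380,150:400],None,fx=2.4,fy=2.4)); print(sensors.read_state()['eef_pos'],sensors.read_state()['tool_rot'])
```

```text
[ 0.4413107  -0.30980392  0.19614771] [-3.14148601e+00 -2.88239046e-04  1.56810659e+00]
```

View pics/s2.png

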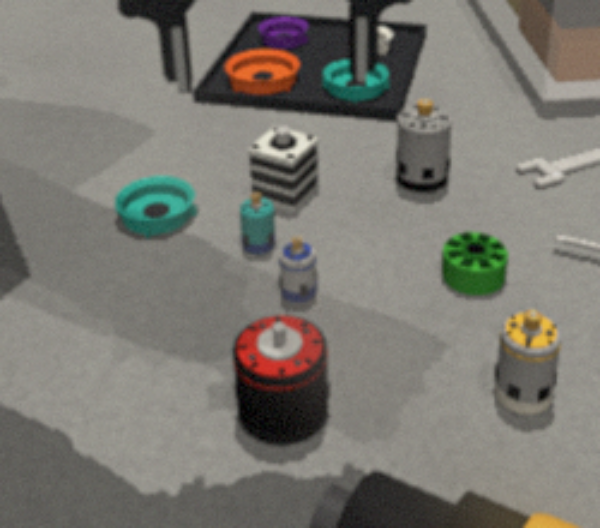

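The picture shows the open fingers above and straddling the red motor at about (280,340), lined up along x. I go down now.

```bash
python3 -m pendant '[{"ax":0,"ay":0,"az":0,"x":0,"y":0,"z":2.5,"fingers":0},{"ax":0,"ay":0,"az":0,"x":0,"y":0,"z":3,"fingers":0},{"ax":0,"ay":0,"az":0,"x":0,"y":0,"z":3,"fingers":0},{"ax":0,"ay":0,"az":0,"x":0,"y":0,"z":3,"fingers":0},{"ax":0,"ay":0,"az":0,"x":0,"y":0,"z":2.5,"fingers":0},{"ax":0,"ay":0,"az":0,"x":0,"y":0,"z":2,"fingers":0},{"ax":0,"ay":0,"az":0,"x":0,"y":0,"z":1.4,"fingers":0},{"ax":0,"ay":0,"az":0,"x":0,"y":0,"z":0,"fingers":0},{"ax":0,"ay":0,"az":0,"x":0,"y":0,"z":0,"fingers":0}]'
```

```text
time: 3.95
eef_pos: [0.4394, -0.3116, 0.0227]
tool_rot: [-3.141, -0.0, 1.564]
force: [0.5, 0.0, 0.6]
opening: 0.0851
finger_force: 0.0
```

```bash
python3 -m pendant '[{"ax":0,"ay":0,"az":0,"x":0,"y":0,"z":0,"fingers":60},{"ax":0,"ay":0,"az":0,"x":0,"y":0,"z":0,"fingers":90},{"ax":0,"ay":0,"az":0,"x":0,"y":0,"z":0,"fingers":130},{"ax":0,"ay":0,"az":0,"x":0,"y":0,"z":0,"fingers":130},{"ax":0,"ay":0,"az":0,"x":0,"y":0,"z":0,"fingers":130},{"ax":0,"ay":0,"az":0,"x":0,"y":0,"z":0,"fingers":130},{"ax":0,"ay":0,"az":0,"x":0,"y":0,"z":0,"fingers":130}]'
```

```text
time: 4.65
eef_pos: [0.4399, -0.3111, 0.0224]
tool_rot: [-3.142, -0.0, 1.565]
force: [-0.7, -0.2, 0.4]
opening: 0.0418
finger_force: 0.0
```

Run:
```python
from h import *
a=cap('side','side2.png')['image'][:,:,::-1];b=cap('top','top2.png')['image'][:,:,::-1]
cv2.imwrite('pics/s3.png',np.hstack([cv2.resize(a[200:400,170:370],(500,500)),cv2.resize(b[140:290,290:440],(300,300)).copy() if 0 else cv2.resize(b[140:290,330:420],(300,500))]))
```

```text
(no output)
```

View pics/s3.png

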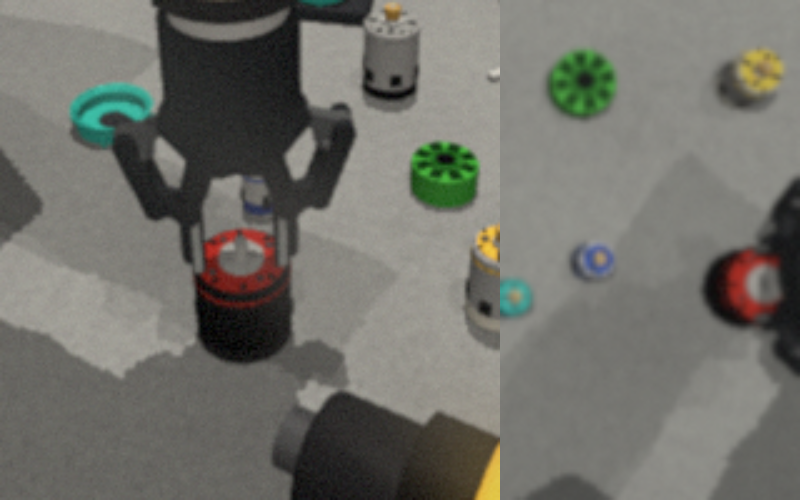

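Run:
```python
from meas import *
c=cap('side'); 
for r in (285,292,298,303,306,309):
  for lo,hi in((242,252),(278,288)):
    m=np.zeros((420,560),bool); m[r,lo:hi]=1; print(r,lo,np.round(cloud(c,m)[1::3],3).tolist())
p=cloud(c,np.ones((420,560),bool)); print(centre(p,.052,.060,np.array([.44,-.31]),.045))
s=sensors.read_state(); print({k:s[k] for k in('eef_pos','opening','finger_force','force')})
```

```text
285 242 [[0.407, -0.322, 0.108], [0.411, -0.321, 0.107], [0.415, -0.322, 0.107]]
285 278 [[0.459, -0.304, 0.088], [0.462, -0.323, 0.104], [0.467, -0.324, 0.104]]
292 242 [[0.406, -0.317, 0.091], [0.41, -0.318, 0.092], [0.415, -0.321, 0.093]]
292 278 [[0.459, -0.302, 0.073], [0.462, -0.321, 0.089], [0.467, -0.317, 0.085]]
298 242 [[0.405, -0.317, 0.08], [0.409, -0.317, 0.08], [0.414, -0.322, 0.084]]
298 278 [[0.459, -0.3, 0.059], [0.462, -0.322, 0.078], [0.467, -0.317, 0.074]]
303 242 [[0.404, -0.317, 0.07], [0.409, -0.317, 0.07], [0.413, -0.32, 0.072]]
303 278 [[0.458, -0.312, 0.06], [0.462, -0.321, 0.068], [0.467, -0.31, 0.057]]
306 242 [[0.4, -0.248, -0.0], [0.405, -0.25, 0.001], [0.413, -0.321, 0.067]]
306 278 [[0.458, -0.317, 0.059], [0.462, -0.322, 0.063], [0.467, -0.318, 0.058]]
309 242 [[0.4, -0.256, 0.0], [0.405, -0.257, 0.001], [0.413, -0.32, 0.06]]
309 278 [[0.457, -0.325, 0.06], [0.462, -0.323, 0.058], [0.466, -0.321, 0.055]]
(array([ 0.4391, -0.31  ,  0.0603]), array([ 0.4387, -0.3105]), array([0.0561, 0.0573]), 588)
{'eef_pos': array([ 0.4398555 , -0.31113228,  0.02237641]), 'opening': 0.0417960853963162, 'finger_force': 0.0, 'force': array([-0.33428925,  1.16205819, -0.13488038])}
```

The picture shows the fingers closed above the red can, with tips at z of about 0.06 while the state says 0.022. The motor has not moved, but the reported z and the real tip height don't agree. I open the fingers and measure the tip height optically.

```bash
python3 -m pendant '[{"ax":0,"ay":0,"az":0,"x":0,"y":0,"z":-3,"fingers":130},{"ax":0,"ay":0,"az":0,"x":0,"y":0,"z":-3,"fingers":130},{"ax":0,"ay":0,"az":0,"x":0,"y":0,"z":0,"fingers":130},{"ax":0,"ay":0,"az":0,"x":0,"y":0,"z":0,"fingers":130}]'
cat > tips.py <<'E'
from h import *
s=sensors.read_state(); e=s['eef_pos']; print('eef',np.round(e,4),'open',round(s['opening'],4))
for cam in('side',):
    c=cap(cam); p=cloud(c,np.ones((420,560),bool))
    q=p[(abs(p[:,0]-e[0])<.075)&(abs(p[:,1]-e[1])<.025)&(p[:,2]>.078)]
    for side in(-1,1):
        f=q[(q[:,0]-e[0])*side>.008]; print(side,'lowest z',np.round(np.sort(f[:,2])[[0,3,8,15]],4))
        for z in(.1,.11,.12,.13):
            g=f[abs(f[:,2]-z)<.004]
            if len(g): print(z,'x',np.round(g[:,0].min(),3),np.round(g[:,0].max(),3),'y',np.round(g[:,1].min(),3),np.round(g[:,1].max(),3))
E
python3 tips.py
python3 -m pendant '[{"ax":0,"ay":0,"az":0,"x":0,"y":0,"z":0,"fingers":0},{"ax":0,"ay":0,"az":0,"x":0,"y":0,"z":0,"fingers":0},{"ax":0,"ay":0,"az":0,"x":0,"y":0,"z":0,"fingers":0},{"ax":0,"ay":0,"az":0,"x":0,"y":0,"z":0,"fingers":0},{"ax":0,"ay":0,"az":0,"x":0,"y":0,"z":0,"fingers":0},{"ax":0,"ay":0,"az":0,"x":0,"y":0,"z":0,"fingers":0}]'
python3 tips.py
```

```text
time: 5.2
eef_pos: [0.4402, -0.3114, 0.0829]
tool_rot: [3.14, 0.001, 1.565]
force: [-0.0, -0.1, -0.2]
opening: 0.0419
finger_force: 0.0
eef [ 0.4402 -0.3114  0.0829] open 0.0419
-1 lowest z [0.1194 0.1219 0.1247 0.1273]
0.12 x 0.412 0.418 y -0.321 -0.31
0.13 x 0.404 0.417 y -0.323 -0.316
1 lowest z [0.1196 0.1229 0.1247 0.1261]
0.12 x 0.46 0.466 y -0.322 -0.308
0.13 x 0.46 0.472 y -0.323 -0.312
time: 5.85
eef_pos: [0.4398, -0.3111, 0.0823]
tool_rot: [-3.141, -0.0, 1.565]
force: [-1.4, 1.1, -0.3]
opening: 0.0854
finger_force: 0.0
eef [ 0.4398 -0.3111  0.0823] open 0.0854
-1 lowest z [0.1309 0.1329 0.1343 0.1369]
0.13 x 0.391 0.396 y -0.32 -0.302
1 lowest z [0.1304 0.1323 0.1347 0.1364]
0.13 x 0.481 0.486 y -0.32 -0.311
```

The real tips sit about 35 mm above the reported TCP, plus the opening swing: +37 mm at 42 mm open and +48 mm fully open. I correct for that and go down about 10 cm, watching the force.

```bash
python3 -m pendant '[{"ax":0,"ay":0,"az":0,"x":0,"y":0,"z":2,"fingers":0},{"ax":0,"ay":0,"az":0,"x":0,"y":0,"z":2,"fingers":0},{"ax":0,"ay":0,"az":0,"x":0,"y":0,"z":2,"fingers":0},{"ax":0,"ay":0,"az":0,"x":0,"y":0,"z":2,"fingers":0},{"ax":0,"ay":0,"az":0,"x":0,"y":0,"z":1.2,"fingers":0},{"ax":0,"ay":0,"az":0,"x":0,"y":0,"z":0.8,"fingers":0},{"ax":0,"ay":0,"az":0,"x":0,"y":0,"z":0,"fingers":0},{"ax":0,"ay":0,"az":0,"x":0,"y":0,"z":0,"fingers":0}]'
python3 -m pendant '[{"ax":0,"ay":0,"az":0,"x":0,"y":0,"z":0,"fingers":60},{"ax":0,"ay":0,"az":0,"x":0,"y":0,"z":0,"fingers":75},{"ax":0,"ay":0,"az":0,"x":0,"y":0,"z":0,"fingers":90},{"ax":0,"ay":0,"az":0,"x":0,"y":0,"z":0,"fingers":130},{"ax":0,"ay":0,"az":0,"x":0,"y":0,"z":0,"fingers":130},{"ax":0,"ay":0,"az":0,"x":0,"y":0,"z":0,"fingers":130}]'
```

```text
time: 6.7
eef_pos: [0.4402, -0.3114, -0.0171]
tool_rot: [3.141, 0.0, 1.565]
force: [0.2, -0.4, -0.1]
opening: 0.0855
finger_force: 0.0
time: 7.3
eef_pos: [0.4405, -0.3115, -0.0165]
tool_rot: [3.14, 0.001, 1.565]
force: [-0.5, 0.9, 6.7]
opening: 0.0584
finger_force: 64.0
```

Gripped: 58 mm opening, 64 N. I lift 13 cm, then carry it across to cup60.

```bash
python3 -m pendant '[{"ax":0,"ay":0,"az":0,"x":0,"y":0,"z":-1,"fingers":130},{"ax":0,"ay":0,"az":0,"x":0,"y":0,"z":-2,"fingers":130},{"ax":0,"ay":0,"az":0,"x":0,"y":0,"z":-3,"fingers":130},{"ax":0,"ay":0,"az":0,"x":0,"y":0,"z":-3,"fingers":130},{"ax":0,"ay":0,"az":0,"x":0,"y":0,"z":-2.5,"fingers":130},{"ax":0,"ay":0,"az":0,"x":1,"y":0,"z":-1.5,"fingers":130},{"ax":0,"ay":0,"az":0,"x":2,"y":0,"z":0,"fingers":130},{"ax":0,"ay":0,"az":0,"x":3,"y":0,"z":0,"fingers":130},{"ax":0,"ay":0,"az":0,"x":3,"y":0.5,"z":0,"fingers":130},{"ax":0,"ay":0,"az":0,"x":3,"y":0,"z":0,"fingers":130}]'
python3 -m pendant '[{"ax":0,"ay":0,"az":0,"x":4,"y":0,"z":0,"fingers":130},{"ax":0,"ay":0,"az":0,"x":4,"y":0,"z":0,"fingers":130},{"ax":0,"ay":0,"az":0,"x":4,"y":0,"z":0,"fingers":130},{"ax":0,"ay":0,"az":0,"x":4,"y":0,"z":0,"fingers":130},{"ax":0,"ay":0,"az":0,"x":4,"y":0,"z":0,"fingers":130},{"ax":0,"ay":0,"az":0,"x":4,"y":0,"z":0,"fingers":130},{"ax":0,"ay":0,"az":0,"x":4,"y":0,"z":0,"fingers":130},{"ax":0,"ay":0,"az":0,"x":3,"y":0,"z":0,"fingers":130},{"ax":0,"ay":0,"az":0,"x":2,"y":0,"z":0,"fingers":130},{"ax":0,"ay":0,"az":0,"x":1,"y":0,"z":0,"fingers":130}]'
python3 -m pendant '[{"ax":0,"ay":0,"az":0,"x":1,"y":0,"z":0,"fingers":130},{"ax":0,"ay":0,"az":0,"x":0,"y":0,"z":0,"fingers":130},{"ax":0,"ay":0,"az":0,"x":0,"y":0,"z":0,"fingers":130},{"ax":0,"ay":0,"az":0,"x":0,"y":0,"z":0,"fingers":130}]'
```

```text
time: 8.3
eef_pos: [0.4456, -0.1902, 0.1129]
tool_rot: [3.141, -0.0, 1.564]
force: [0.7, 0.5, -3.4]
opening: 0.0587
finger_force: 65.6
time: 9.3
eef_pos: [0.4472, 0.1504, 0.1128]
tool_rot: [-3.141, -0.0, 1.567]
force: [0.9, -0.1, -4.1]
opening: 0.0584
finger_force: 65.6
time: 9.7
eef_pos: [0.4476, 0.158, 0.1124]
tool_rot: [-3.141, 0.0, 1.564]
force: [0.3, 0.7, -4.1]
opening: 0.0585
finger_force: 65.6
```

```bash
python3 -m pendant '[{"ax":0,"ay":0,"az":0,"x":1,"y":-0.2,"z":1,"fingers":130},{"ax":0,"ay":0,"az":0,"x":0.7,"y":0,"z":2,"fingers":130},{"ax":0,"ay":0,"az":0,"x":0,"y":0,"z":2,"fingers":130},{"ax":0,"ay":0,"az":0,"x":0,"y":0,"z":1,"fingers":130},{"ax":0,"ay":0,"az":0,"x":0,"y":0,"z":0,"fingers":130},{"ax":0,"ay":0,"az":0,"x":0,"y":0,"z":0,"fingers":130},{"ax":0,"ay":0,"az":0,"x":0,"y":0,"z":0,"fingers":130}]'
python3 - <<'E'
from meas import *
a=cap('side','side3.png'); s=sensors.read_state()['eef_pos'];print(s)
p=cloud(a,np.ones((420,560),bool)); q=p[(np.hypot(*(p[:,:2]-s[:2]).T)<.04)&(p[:,2]>.03)&(p[:,2]<.15)]
hsv=cv2.cvtColor(a['image'],cv2.COLOR_RGB2HSV); red=((hsv[...,0]<7)|(hsv[...,0]>173))&(hsv[...,1]>140)&(hsv[...,2]>60)
r=cloud(a,red); r=r[np.hypot(*(r[:,:2]-s[:2]).T)<.05]; print(len(r),np.round(np.percentile(r,[2,50,98],0),4))
cv2.imwrite('pics/s4.png',cv2.resize(a['image'][120:280,180:380,::-1],None,fx=3,fy=3))
E
```

```text
time: 10.4
eef_pos: [0.4464, 0.176, 0.0532]
tool_rot: [3.14, -0.001, 1.565]
force: [0.1, -0.0, -3.4]
opening: 0.0587
finger_force: 65.6
[0.44644346 0.17601528 0.05326407]
69 [[0.4168 0.1406 0.0032]
 [0.4472 0.1614 0.1282]
 [0.4674 0.1926 0.1294]]
```

View pics/s4.png

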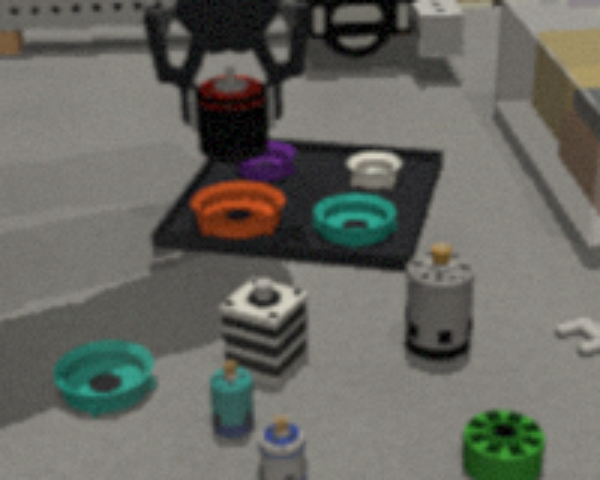

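The picture shows the red motor held upright above the orange cup (about (235,200) in the crop); its face at z 0.128 puts the bottom at 0.070. The cup floor is at 0.008, so I lower it 5.7 cm and then creep.

```bash
python3 -m pendant '[{"ax":0,"ay":0,"az":0,"x":0,"y":-0.05,"z":1.5,"fingers":130},{"ax":0,"ay":0,"az":0,"x":0,"y":0,"z":1.5,"fingers":130},{"ax":0,"ay":0,"az":0,"x":0,"y":0,"z":1,"fingers":130},{"ax":0,"ay":0,"az":0,"x":0,"y":0,"z":1,"fingers":130},{"ax":0,"ay":0,"az":0,"x":0,"y":0,"z":0.7,"fingers":130},{"ax":0,"ay":0,"az":0,"x":0,"y":0,"z":0,"fingers":130},{"ax":0,"ay":0,"az":0,"x":0,"y":0,"z":0,"fingers":130}]'
python3 -m pendant '[{"ax":0,"ay":0,"az":0,"x":0,"y":0,"z":0.2,"fingers":130},{"ax":0,"ay":0,"az":0,"x":0,"y":0,"z":0.2,"fingers":130},{"ax":0,"ay":0,"az":0,"x":0,"y":0,"z":0,"fingers":130},{"ax":0,"ay":0,"az":0,"x":0,"y":0,"z":0,"fingers":130}]'
```

```text
time: 11.15
eef_pos: [0.4454, 0.1759, -0.0044]
tool_rot: [3.142, -0.0, 1.565]
force: [-0.6, 0.6, -4.1]
opening: 0.0584
finger_force: 65.7
time: 11.55
eef_pos: [0.4454, 0.1759, -0.0084]
tool_rot: [3.141, -0.0, 1.565]
force: [0.2, 0.1, -4.0]
opening: 0.0588
finger_force: 65.8
```

```bash
python3 -m pendant '[{"ax":0,"ay":0,"az":0,"x":0,"y":0,"z":0.1,"fingers":130},{"ax":0,"ay":0,"az":0,"x":0,"y":0,"z":0,"fingers":130},{"ax":0,"ay":0,"az":0,"x":0,"y":0,"z":0,"fingers":130}]'
```

```text
time: 11.85
eef_pos: [0.4455, 0.176, -0.0085]
tool_rot: [3.141, -0.001, 1.565]
force: [-2.7, -0.9, 11.0]
opening: 0.0588
finger_force: 67.3
```

Contact at the expected height. I release, then lift.

```bash
python3 -m pendant '[{"ax":0,"ay":0,"az":0,"x":0,"y":0,"z":0,"fingers":70},{"ax":0,"ay":0,"az":0,"x":0,"y":0,"z":0,"fingers":60},{"ax":0,"ay":0,"az":0,"x":0,"y":0,"z":0,"fingers":40},{"ax":0,"ay":0,"az":0,"x":0,"y":0,"z":0,"fingers":20},{"ax":0,"ay":0,"az":0,"x":0,"y":0,"z":0,"fingers":10},{"ax":0,"ay":0,"az":0,"x":0,"y":0,"z":-1,"fingers":10},{"ax":0,"ay":0,"az":0,"x":0,"y":0,"z":-2,"fingers":10},{"ax":0,"ay":0,"az":0,"x":0,"y":0,"z":-3,"fingers":10},{"ax":0,"ay":0,"az":0,"x":0,"y":0,"z":-3,"fingers":10},{"ax":0,"ay":0,"az":0,"x":0,"y":0,"z":-3,"fingers":10}]'
python3 - <<'E'
from meas import *
for cam in('top','side'):
    c=cap(cam,cam+'4.png'); p=cloud(c,np.ones((420,560),bool))
    for n,near,z,r in(('motor60',(.445,.176),.066,.04),('m48',(.582,-.044),.066,.034)):
        try: print(cam,n,*centre(p,z-.005,z+.005,np.array(near),r))
        except Exception as e: print(cam,n,'none')
print(sensors.read_state()['eef_pos'],sensors.read_state()['opening'])
E
```

```text
time: 12.85
eef_pos: [0.4451, 0.1758, 0.1123]
tool_rot: [3.141, -0.0, 1.565]
force: [0.5, -0.1, -0.7]
opening: 0.0821
finger_force: 0.0
top motor60 [0.4413 0.1743 0.0592] [0.4417 0.1667] [0.0547 0.0382] 262
top m48 [ 0.5818 -0.043   0.0489] [ 0.5815 -0.043 ] [0.0452 0.0441] 261
side motor60 [0.4437 0.1758 0.0603] [0.4437 0.1755] [0.0546 0.0548] 185
side m48 [ 0.5822 -0.0439  0.0488] [ 0.5828 -0.0462] [0.0437 0.041 ] 194
[0.44757722 0.17672843 0.11476594] 0.08197702811002279
```

motor60 is seated (top at 0.066, upright). On to motor48.

```bash
python3 -m pendant '[{"ax":0,"ay":0,"az":0,"x":-1.5,"y":0.9,"z":0,"fingers":0},{"ax":0,"ay":0,"az":0,"x":-3,"y":1.9,"z":0,"fingers":0},{"ax":0,"ay":0,"az":0,"x":-3.5,"y":2.2,"z":0,"fingers":0},{"ax":0,"ay":0,"az":0,"x":-3.5,"y":2.2,"z":0,"fingers":0},{"ax":0,"ay":0,"az":0,"x":-3.5,"y":2.2,"z":0,"fingers":0},{"ax":0,"ay":0,"az":0,"x":-3,"y":2.0,"z":0,"fingers":0},{"ax":0,"ay":0,"az":0,"x":-2.5,"y":1.5,"z":0,"fingers":0},{"ax":0,"ay":0,"az":0,"x":-1.4,"y":1.0,"z":0,"fingers":0},{"ax":0,"ay":0,"az":0,"x":0,"y":0,"z":0,"fingers":0},{"ax":0,"ay":0,"az":0,"x":0,"y":0,"z":0,"fingers":0}]'
```

```text
time: 13.95
eef_pos: [0.5823, -0.0435, 0.1101]
tool_rot: [-3.14, -0.001, 1.565]
force: [-0.4, 0.2, 1.1]
opening: 0.0854
finger_force: 0.0
```

```bash
python3 -m pendant '[{"ax":0,"ay":0,"az":0,"x":0,"y":0,"z":2,"fingers":0},{"ax":0,"ay":0,"az":0,"x":0,"y":0,"z":2.5,"fingers":0},{"ax":0,"ay":0,"az":0,"x":0,"y":0,"z":2.5,"fingers":0},{"ax":0,"ay":0,"az":0,"x":0,"y":0,"z":2.5,"fingers":0},{"ax":0,"ay":0,"az":0,"x":0,"y":0,"z":1.5,"fingers":0},{"ax":0,"ay":0,"az":0,"x":0,"y":0,"z":1,"fingers":0},{"ax":0,"ay":0,"az":0,"x":0,"y":0,"z":0.4,"fingers":0},{"ax":0,"ay":0,"az":0,"x":0,"y":0,"z":0,"fingers":0},{"ax":0,"ay":0,"az":0,"x":0,"y":0,"z":0,"fingers":0}]'
python3 -m pendant '[{"ax":0,"ay":0,"az":0,"x":0,"y":0,"z":0,"fingers":60},{"ax":0,"ay":0,"az":0,"x":0,"y":0,"z":0,"fingers":90},{"ax":0,"ay":0,"az":0,"x":0,"y":0,"z":0,"fingers":105},{"ax":0,"ay":0,"az":0,"x":0,"y":0,"z":0,"fingers":120},{"ax":0,"ay":0,"az":0,"x":0,"y":0,"z":0,"fingers":160},{"ax":0,"ay":0,"az":0,"x":0,"y":0,"z":0,"fingers":160},{"ax":0,"ay":0,"az":0,"x":0,"y":0,"z":0,"fingers":160}]'
```

```text
time: 14.85
eef_pos: [0.5835, -0.0437, -0.0128]
tool_rot: [3.14, -0.0, 1.565]
force: [0.4, -0.4, -0.6]
opening: 0.0853
finger_force: 0.0
time: 15.55
eef_pos: [0.5841, -0.0441, -0.0126]
tool_rot: [3.139, -0.0, 1.565]
force: [1.7, 1.3, 5.9]
opening: 0.0472
finger_force: 61.1
```

```bash
python3 -m pendant '[{"ax":0,"ay":0,"az":0,"x":0,"y":0,"z":-1,"fingers":160},{"ax":0,"ay":0,"az":0,"x":0,"y":0,"z":-2,"fingers":160},{"ax":0,"ay":0,"az":0,"x":0,"y":0,"z":-2.5,"fingers":160},{"ax":0,"ay":0,"az":0,"x":0,"y":0,"z":-2.5,"fingers":160},{"ax":0,"ay":0,"az":0,"x":1,"y":-0.2,"z":-2,"fingers":160},{"ax":0,"ay":0,"az":0,"x":2,"y":-0.4,"z":-1,"fingers":160},{"ax":0,"ay":0,"az":0,"x":3,"y":-0.7,"z":0,"fingers":160},{"ax":0,"ay":0,"az":0,"x":3,"y":-0.7,"z":0,"fingers":160},{"ax":0,"ay":0,"az":0,"x":3,"y":-0.6,"z":0,"fingers":160},{"ax":0,"ay":0,"az":0,"x":3,"y":-0.6,"z":0,"fingers":160}]'
python3 -m pendant '[{"ax":0,"ay":0,"az":0,"x":2.2,"y":-0.4,"z":0,"fingers":160},{"ax":0,"ay":0,"az":0,"x":1.4,"y":-0.3,"z":0,"fingers":160},{"ax":0,"ay":0,"az":0,"x":0,"y":0,"z":1,"fingers":160},{"ax":0,"ay":0,"az":0,"x":0,"y":0,"z":2,"fingers":160},{"ax":0,"ay":0,"az":0,"x":0,"y":0,"z":2,"fingers":160},{"ax":0,"ay":0,"az":0,"x":0,"y":0,"z":1,"fingers":160},{"ax":0,"ay":0,"az":0,"x":0,"y":0,"z":0,"fingers":160},{"ax":0,"ay":0,"az":0,"x":0,"y":0,"z":0,"fingers":160}]'
```

```text
time: 16.55
eef_pos: [0.551, 0.1071, 0.0967]
tool_rot: [-3.141, 0.0, 1.564]
force: [-0.1, -0.0, -3.0]
opening: 0.0467
finger_force: 62.1
time: 17.35
eef_pos: [0.5453, 0.1418, 0.0367]
tool_rot: [-3.141, 0.0, 1.564]
force: [0.7, 1.0, -2.3]
opening: 0.0466
finger_force: 62.2
```

Run:
```python
from h import *
a=cap('side','side5.png')['image'][:,:,::-1]; print(sensors.read_state()['eef_pos'])
cv2.imwrite('pics/s5.png',cv2.resize(a[120:280,180:380],None,fx=3,fy=3))
```

```text
[0.54569447 0.14196932 0.03713435]
```

View pics/s5.png

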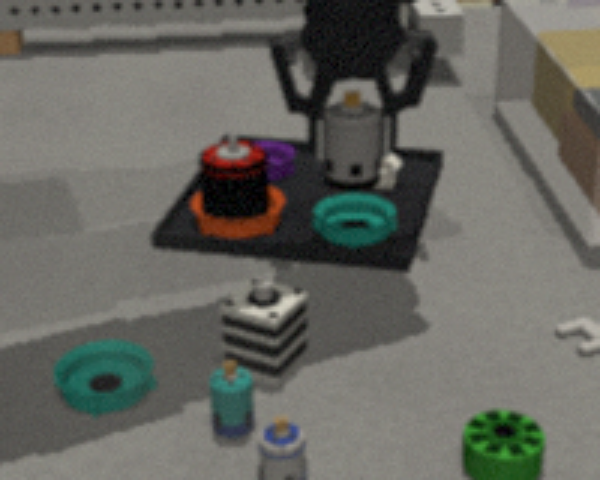

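The picture shows motor60 standing in the orange cup and motor48 upright above the tray's turquoise cup at about (355,215). I lower it.

```bash
python3 -m pendant '[{"ax":0,"ay":0,"az":0,"x":0,"y":0,"z":1.2,"fingers":160},{"ax":0,"ay":0,"az":0,"x":0,"y":0,"z":1.2,"fingers":160},{"ax":0,"ay":0,"az":0,"x":0,"y":0,"z":0.8,"fingers":160},{"ax":0,"ay":0,"az":0,"x":0,"y":0,"z":0.5,"fingers":160},{"ax":0,"ay":0,"az":0,"x":0,"y":0,"z":0.2,"fingers":160},{"ax":0,"ay":0,"az":0,"x":0,"y":0,"z":0.1,"fingers":160},{"ax":0,"ay":0,"az":0,"x":0,"y":0,"z":0,"fingers":160},{"ax":0,"ay":0,"az":0,"x":0,"y":0,"z":0,"fingers":160}]'
python3 -m pendant '[{"ax":0,"ay":0,"az":0,"x":0,"y":0,"z":0.1,"fingers":160},{"ax":0,"ay":0,"az":0,"x":0,"y":0,"z":0,"fingers":160},{"ax":0,"ay":0,"az":0,"x":0,"y":0,"z":0,"fingers":160}]'
```

```text
time: 18.2
eef_pos: [0.5453, 0.1423, -0.0033]
tool_rot: [3.141, -0.0, 1.565]
force: [-0.7, 0.1, -2.1]
opening: 0.0465
finger_force: 62.2
time: 18.5
eef_pos: [0.5451, 0.1423, -0.0045]
tool_rot: [3.142, -0.0, 1.565]
force: [-0.2, 0.7, -2.8]
opening: 0.0468
finger_force: 62.2
```

```bash
python3 -m pendant '[{"ax":0,"ay":0,"az":0,"x":0,"y":0,"z":0.1,"fingers":160},{"ax":0,"ay":0,"az":0,"x":0,"y":0,"z":0,"fingers":160},{"ax":0,"ay":0,"az":0,"x":0,"y":0,"z":0,"fingers":160}]'
```

```text
time: 18.8
eef_pos: [0.5452, 0.1423, -0.0046]
tool_rot: [3.141, -0.0, 1.565]
force: [-2.3, -0.9, 7.2]
opening: 0.0468
finger_force: 63.2
```

```bash
python3 -m pendant '[{"ax":0,"ay":0,"az":0,"x":0,"y":0,"z":0,"fingers":108},{"ax":0,"ay":0,"az":0,"x":0,"y":0,"z":0,"fingers":95},{"ax":0,"ay":0,"az":0,"x":0,"y":0,"z":0,"fingers":75},{"ax":0,"ay":0,"az":0,"x":0,"y":0,"z":0,"fingers":55},{"ax":0,"ay":0,"az":0,"x":0,"y":0,"z":0,"fingers":40},{"ax":0,"ay":0,"az":0,"x":0,"y":0,"z":-1,"fingers":40},{"ax":0,"ay":0,"az":0,"x":0,"y":0,"z":-2,"fingers":40},{"ax":0,"ay":0,"az":0,"x":0,"y":0,"z":-3,"fingers":40},{"ax":0,"ay":0,"az":0,"x":0,"y":0,"z":-3,"fingers":40},{"ax":0,"ay":0,"az":0,"x":0,"y":0,"z":-2.5,"fingers":40}]'
python3 - <<'E'
from meas import *
for cam in('top','side'):
    c=cap(cam,cam+'6.png'); p=cloud(c,np.ones((420,560),bool))
    for n,near,z,r in(('motor60',(.445,.176),.066,.04),('m48',(.545,.142),.074,.034),('m38',(.6,-.312),.057,.03)):
        try: print(cam,n,*centre(p,z-.005,z+.005,np.array(near),r))
        except Exception as e: print(cam,n,'none')
print(sensors.read_state()['eef_pos'])
E
python3 -m pendant '[{"ax":0,"ay":0,"az":0,"x":-1.5,"y":0,"z":0,"fingers":40},{"ax":0,"ay":0,"az":0,"x":-3,"y":0.5,"z":0,"fingers":40},{"ax":0,"ay":0,"az":0,"x":-4,"y":0.5,"z":0,"fingers":40},{"ax":0,"ay":0,"az":0,"x":-4,"y":0.5,"z":0,"fingers":40},{"ax":0,"ay":0,"az":0,"x":-4,"y":0.5,"z":0,"fingers":40},{"ax":0,"ay":0,"az":0,"x":-4,"y":0.5,"z":0,"fingers":40},{"ax":0,"ay":0,"az":0,"x":-4,"y":0.5,"z":0,"fingers":40},{"ax":0,"ay":0,"az":0,"x":-4,"y":0.5,"z":0,"fingers":40},{"ax":0,"ay":0,"az":0,"x":-4,"y":0.5,"z":0,"fingers":40},{"ax":0,"ay":0,"az":0,"x":-4,"y":0.5,"z":0,"fingers":40}]'
python3 -m pendant '[{"ax":0,"ay":0,"az":0,"x":-4,"y":0.5,"z":0,"fingers":40},{"ax":0,"ay":0,"az":0,"x":-3,"y":0.5,"z":0,"fingers":40},{"ax":0,"ay":0,"az":0,"x":-1.9,"y":0.5,"z":0,"fingers":40},{"ax":0,"ay":0,"az":0,"x":0,"y":0.2,"z":0,"fingers":40},{"ax":0,"ay":0,"az":0,"x":0,"y":0,"z":0,"fingers":40},{"ax":0,"ay":0,"az":0,"x":0,"y":0,"z":0,"fingers":40}]'
```

```text
time: 19.8
eef_pos: [0.5454, 0.1423, 0.1118]
tool_rot: [3.14, -0.0, 1.565]
force: [0.5, -0.4, 0.0]
opening: 0.0717
finger_force: 0.0
top motor60 none
top m48 [0.55   0.1245 0.0239] [0.5495 0.1246] [0.0217 0.0095] 18
top m38 [ 0.5998 -0.311   0.0383] [ 0.5995 -0.3115] [0.0355 0.0342] 158
side motor60 [0.4451 0.1753 0.0632] [0.4437 0.1747] [0.0546 0.056 ] 186
side m48 [0.5435 0.1416 0.0493] [0.5434 0.1401] [0.0451 0.0418] 130
side m38 [ 0.5994 -0.3122  0.0383] [ 0.5997 -0.3133] [0.0354 0.034 ] 326
[0.54729686 0.14280425 0.11371786]
time: 20.9
eef_pos: [0.5866, -0.2253, 0.1083]
tool_rot: [-3.14, -0.001, 1.564]
force: [0.1, -0.2, 1.1]
opening: 0.0719
finger_force: 0.0
time: 21.5
eef_pos: [0.6036, -0.3113, 0.1088]
tool_rot: [-3.14, -0.001, 1.565]
force: [0.2, -0.6, 0.2]
opening: 0.0719
finger_force: 0.0
```

motor48 is seated. I line up over motor38 and grip it.

```bash
python3 -m pendant '[{"ax":0,"ay":0,"az":0,"x":-0.1,"y":-0.3,"z":2,"fingers":40},{"ax":0,"ay":0,"az":0,"x":0,"y":0,"z":2.5,"fingers":40},{"ax":0,"ay":0,"az":0,"x":0,"y":0,"z":2.5,"fingers":40},{"ax":0,"ay":0,"az":0,"x":0,"y":0,"z":2.5,"fingers":40},{"ax":0,"ay":0,"az":0,"x":0,"y":0,"z":1.5,"fingers":40},{"ax":0,"ay":0,"az":0,"x":0,"y":0,"z":1,"fingers":40},{"ax":0,"ay":0,"az":0,"x":0,"y":0,"z":0.4,"fingers":40},{"ax":0,"ay":0,"az":0,"x":0,"y":0,"z":0,"fingers":40},{"ax":0,"ay":0,"az":0,"x":0,"y":0,"z":0,"fingers":40}]'
python3 -m pendant '[{"ax":0,"ay":0,"az":0,"x":0,"y":0,"z":0,"fingers":90},{"ax":0,"ay":0,"az":0,"x":0,"y":0,"z":0,"fingers":120},{"ax":0,"ay":0,"az":0,"x":0,"y":0,"z":0,"fingers":135},{"ax":0,"ay":0,"az":0,"x":0,"y":0,"z":0,"fingers":150},{"ax":0,"ay":0,"az":0,"x":0,"y":0,"z":0,"fingers":190},{"ax":0,"ay":0,"az":0,"x":0,"y":0,"z":0,"fingers":190},{"ax":0,"ay":0,"az":0,"x":0,"y":0,"z":0,"fingers":190}]'
```

```text
time: 22.4
eef_pos: [0.6019, -0.3132, -0.0137]
tool_rot: [3.14, 0.0, 1.565]
force: [0.7, -0.6, -0.9]
opening: 0.0719
finger_force: 0.0
time: 23.1
eef_pos: [0.6017, -0.3133, -0.014]
tool_rot: [3.141, 0.0, 1.565]
force: [-1.4, 0.6, 6.0]
opening: 0.0369
finger_force: 59.8
```

```bash
python3 -m pendant '[{"ax":0,"ay":0,"az":0,"x":0,"y":0,"z":-1,"fingers":190},{"ax":0,"ay":0,"az":0,"x":0,"y":0,"z":-2,"fingers":190},{"ax":0,"ay":0,"az":0,"x":0,"y":0,"z":-2.5,"fingers":190},{"ax":0,"ay":0,"az":0,"x":0,"y":0,"z":-2.5,"fingers":190},{"ax":0,"ay":0,"az":0,"x":1,"y":-0.2,"z":-2.5,"fingers":190},{"ax":0,"ay":0,"az":0,"x":2,"y":-0.5,"z":-1.5,"fingers":190},{"ax":0,"ay":0,"az":0,"x":3,"y":-0.7,"z":-1,"fingers":190},{"ax":0,"ay":0,"az":0,"x":4,"y":-0.8,"z":0,"fingers":190},{"ax":0,"ay":0,"az":0,"x":4,"y":-0.8,"z":0,"fingers":190},{"ax":0,"ay":0,"az":0,"x":4,"y":-0.8,"z":0,"fingers":190}]'
python3 -m pendant '[{"ax":0,"ay":0,"az":0,"x":4,"y":-0.9,"z":0,"fingers":190},{"ax":0,"ay":0,"az":0,"x":4,"y":-0.9,"z":0,"fingers":190},{"ax":0,"ay":0,"az":0,"x":4,"y":-0.9,"z":0,"fingers":190},{"ax":0,"ay":0,"az":0,"x":4,"y":-0.9,"z":0,"fingers":190},{"ax":0,"ay":0,"az":0,"x":4,"y":-0.9,"z":0,"fingers":190},{"ax":0,"ay":0,"az":0,"x":4,"y":-0.9,"z":0,"fingers":190},{"ax":0,"ay":0,"az":0,"x":4,"y":-0.9,"z":0,"fingers":190},{"ax":0,"ay":0,"az":0,"x":4,"y":-0.9,"z":0,"fingers":190},{"ax":0,"ay":0,"az":0,"x":3.5,"y":-0.8,"z":0,"fingers":190},{"ax":0,"ay":0,"az":0,"x":2.5,"y":-0.7,"z":0,"fingers":190}]'
python3 -m pendant '[{"ax":0,"ay":0,"az":0,"x":1.5,"y":-0.4,"z":0,"fingers":190},{"ax":0,"ay":0,"az":0,"x":0.5,"y":0,"z":0,"fingers":190},{"ax":0,"ay":0,"az":0,"x":0,"y":0,"z":0,"fingers":190},{"ax":0,"ay":0,"az":0,"x":0,"y":0,"z":0,"fingers":190}]'
```

```text
time: 24.1
eef_pos: [0.5637, -0.1315, 0.1157]
tool_rot: [-3.141, -0.0, 1.564]
force: [0.2, 1.5, -1.9]
opening: 0.0366
finger_force: 60.3
time: 25.1
eef_pos: [0.4789, 0.2497, 0.1157]
tool_rot: [-3.141, -0.0, 1.566]
force: [0.8, 0.6, -3.0]
opening: 0.0366
finger_force: 60.3
time: 25.5
eef_pos: [0.4761, 0.2666, 0.1154]
tool_rot: [-3.141, 0.0, 1.564]
force: [0.3, -0.2, -2.8]
opening: 0.0363
finger_force: 60.3
```

```bash
python3 -m pendant '[{"ax":0,"ay":0,"az":0,"x":0.6,"y":0,"z":1,"fingers":190},{"ax":0,"ay":0,"az":0,"x":0.4,"y":0,"z":2,"fingers":190},{"ax":0,"ay":0,"az":0,"x":0,"y":0,"z":2.5,"fingers":190},{"ax":0,"ay":0,"az":0,"x":0,"y":0,"z":1.5,"fingers":190},{"ax":0,"ay":0,"az":0,"x":0,"y":0,"z":1,"fingers":190},{"ax":0,"ay":0,"az":0,"x":0,"y":0,"z":0,"fingers":190},{"ax":0,"ay":0,"az":0,"x":0,"y":0,"z":0,"fingers":190}]'
python3 - <<'E'
from meas import *
a=cap('side','side7.png')['image'][:,:,::-1]; b=cap('top','top7.png')['image'][:,:,::-1];print(sensors.read_state()['eef_pos'])
cv2.imwrite('pics/s6.png',np.hstack([cv2.resize(a[130:230,220:320],(400,400)),cv2.resize(b[140:260,140:240],(400,480))[:400]]))
E
```

```text
time: 26.2
eef_pos: [0.4762, 0.2775, 0.0356]
tool_rot: [3.142, -0.0, 1.564]
force: [0.3, -0.6, -1.5]
opening: 0.0364
finger_force: 60.4
[0.47656128 0.27789798 0.03624925]
```

View pics/s6.png

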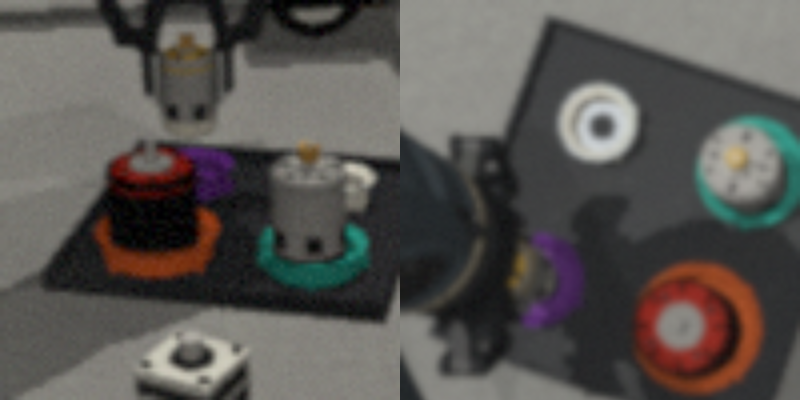

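Side view: motor60 and motor48 are standing in their cups, with motor38 upright above the purple cup at about (205,175). I lower it.

```bash
python3 -m pendant '[{"ax":0,"ay":0,"az":0,"x":0,"y":-0.05,"z":1.2,"fingers":190},{"ax":0,"ay":0,"az":0,"x":0,"y":0,"z":1.2,"fingers":190},{"ax":0,"ay":0,"az":0,"x":0,"y":0,"z":0.8,"fingers":190},{"ax":0,"ay":0,"az":0,"x":0,"y":0,"z":0.5,"fingers":190},{"ax":0,"ay":0,"az":0,"x":0,"y":0,"z":0.2,"fingers":190},{"ax":0,"ay":0,"az":0,"x":0,"y":0,"z":0.1,"fingers":190},{"ax":0,"ay":0,"az":0,"x":0,"y":0,"z":0,"fingers":190},{"ax":0,"ay":0,"az":0,"x":0,"y":0,"z":0,"fingers":190}]'
python3 -m pendant '[{"ax":0,"ay":0,"az":0,"x":0,"y":0,"z":0.1,"fingers":190},{"ax":0,"ay":0,"az":0,"x":0,"y":0,"z":0,"fingers":190},{"ax":0,"ay":0,"az":0,"x":0,"y":0,"z":0,"fingers":190}]'
```

```text
time: 27.1
eef_pos: [0.4756, 0.2778, -0.0043]
tool_rot: [3.141, -0.0, 1.565]
force: [-0.3, 0.3, -2.4]
opening: 0.0365
finger_force: 60.4
time: 27.4
eef_pos: [0.4754, 0.2777, -0.0055]
tool_rot: [3.141, -0.0, 1.565]
force: [0.3, 0.6, -2.8]
opening: 0.0368
finger_force: 60.4
```

```bash
python3 -m pendant '[{"ax":0,"ay":0,"az":0,"x":0,"y":0,"z":0.1,"fingers":190},{"ax":0,"ay":0,"az":0,"x":0,"y":0,"z":0,"fingers":190},{"ax":0,"ay":0,"az":0,"x":0,"y":0,"z":0,"fingers":190}]'
```

```text
time: 27.7
eef_pos: [0.4756, 0.2778, -0.006]
tool_rot: [3.141, -0.0, 1.565]
force: [-1.4, -1.9, 5.6]
opening: 0.0366
finger_force: 60.9
```

```bash
python3 -m pendant '[{"ax":0,"ay":0,"az":0,"x":0,"y":0,"z":0,"fingers":138},{"ax":0,"ay":0,"az":0,"x":0,"y":0,"z":0,"fingers":125},{"ax":0,"ay":0,"az":0,"x":0,"y":0,"z":0,"fingers":105},{"ax":0,"ay":0,"az":0,"x":0,"y":0,"z":0,"fingers":80},{"ax":0,"ay":0,"az":0,"x":0,"y":0,"z":0,"fingers":70},{"ax":0,"ay":0,"az":0,"x":0,"y":0,"z":-1,"fingers":70},{"ax":0,"ay":0,"az":0,"x":0,"y":0,"z":-2,"fingers":70},{"ax":0,"ay":0,"az":0,"x":0,"y":0,"z":-3,"fingers":70},{"ax":0,"ay":0,"az":0,"x":0,"y":0,"z":-3,"fingers":70},{"ax":0,"ay":0,"az":0,"x":0,"y":0,"z":-3,"fingers":70}]'
python3 -m pendant '[{"ax":0,"ay":0,"az":0,"x":-1.5,"y":0,"z":0,"fingers":70},{"ax":0,"ay":0,"az":0,"x":-3,"y":-0.2,"z":0,"fingers":70},{"ax":0,"ay":0,"az":0,"x":-4,"y":-0.2,"z":0,"fingers":70},{"ax":0,"ay":0,"az":0,"x":-4,"y":-0.2,"z":0,"fingers":70},{"ax":0,"ay":0,"az":0,"x":-4,"y":-0.2,"z":0,"fingers":70},{"ax":0,"ay":0,"az":0,"x":-4,"y":-0.2,"z":0,"fingers":70},{"ax":0,"ay":0,"az":0,"x":-4,"y":-0.2,"z":0,"fingers":70},{"ax":0,"ay":0,"az":0,"x":-4,"y":-0.2,"z":0,"fingers":70},{"ax":0,"ay":0,"az":0,"x":-4,"y":-0.2,"z":0,"fingers":70},{"ax":0,"ay":0,"az":0,"x":-4,"y":-0.1,"z":0,"fingers":70}]'
python3 -m pendant '[{"ax":0,"ay":0,"az":0,"x":-4,"y":0,"z":0,"fingers":70},{"ax":0,"ay":0,"az":0,"x":-3,"y":0,"z":0,"fingers":70},{"ax":0,"ay":0,"az":0,"x":-2,"y":0,"z":0,"fingers":70},{"ax":0,"ay":0,"az":0,"x":-1.4,"y":0,"z":0,"fingers":70},{"ax":0,"ay":0,"az":0,"x":0,"y":0,"z":0,"fingers":70},{"ax":0,"ay":0,"az":0,"x":0,"y":0,"z":0,"fingers":70},{"ax":0,"ay":0,"az":0,"x":0,"y":0,"z":0,"fingers":70}]'
python3 - <<'E'
from meas import *
for cam in('top','side'):
    c=cap(cam,cam+'8.png'); p=cloud(c,np.ones((420,560),bool))
    for n,near,z,r in(('m38',(.475,.279),.065,.03),('m28',(.457,-.191),.04,.022),('cup28',(.5775,.242),.022,.036)):
        try: print(cam,n,*centre(p,z-.005,z+.005,np.array(near),r))
        except Exception as e: print(cam,n,'none')
print(sensors.read_state()['eef_pos'])
E
```

```text
time: 28.7
eef_pos: [0.4753, 0.2776, 0.1154]
tool_rot: [3.141, -0.0, 1.565]
force: [0.2, -0.5, -0.1]
opening: 0.0619
finger_force: 0.0
time: 29.7
eef_pos: [0.4554, -0.089, 0.1136]
tool_rot: [3.141, -0.0, 1.565]
force: [0.9, -0.0, -0.5]
opening: 0.0615
finger_force: 0.0
time: 30.4
eef_pos: [0.4555, -0.1903, 0.1134]
tool_rot: [-3.141, -0.0, 1.566]
force: [0.7, -0.2, -0.1]
opening: 0.0622
finger_force: 0.0
top m38 [0.4718 0.277  0.0391] [0.4722 0.277 ] [0.0346 0.037 ] 170
top m28 [ 0.4565 -0.1903  0.0277] [ 0.4562 -0.1904] [0.025  0.0268] 88
top cup28 [0.5762 0.2407 0.051 ] [0.5772 0.2417] [0.0471 0.0475] 118
side m38 none
side m28 [ 0.4584 -0.191   0.0285] [ 0.4581 -0.1923] [0.0272 0.0226] 125
side cup28 [0.5915 0.2401 0.0383] [0.595  0.2402] [0.0144 0.0363] 17
[ 0.45560206 -0.19032638  0.11344225]
```

motor38 is seated. Now I grip motor28.

```bash
python3 -m pendant '[{"ax":0,"ay":0,"az":0,"x":-0.05,"y":0.25,"z":2,"fingers":70},{"ax":0,"ay":0,"az":0,"x":0,"y":0,"z":2.5,"fingers":70},{"ax":0,"ay":0,"az":0,"x":0,"y":0,"z":2.5,"fingers":70},{"ax":0,"ay":0,"az":0,"x":0,"y":0,"z":2.5,"fingers":70},{"ax":0,"ay":0,"az":0,"x":0,"y":0,"z":1.9,"fingers":70},{"ax":0,"ay":0,"az":0,"x":0,"y":0,"z":1,"fingers":70},{"ax":0,"ay":0,"az":0,"x":0,"y":0,"z":0.5,"fingers":70},{"ax":0,"ay":0,"az":0,"x":0,"y":0,"z":0,"fingers":70},{"ax":0,"ay":0,"az":0,"x":0,"y":0,"z":0,"fingers":70}]'
python3 -m pendant '[{"ax":0,"ay":0,"az":0,"x":0,"y":0,"z":0,"fingers":110},{"ax":0,"ay":0,"az":0,"x":0,"y":0,"z":0,"fingers":145},{"ax":0,"ay":0,"az":0,"x":0,"y":0,"z":0,"fingers":160},{"ax":0,"ay":0,"az":0,"x":0,"y":0,"z":0,"fingers":175},{"ax":0,"ay":0,"az":0,"x":0,"y":0,"z":0,"fingers":185},{"ax":0,"ay":0,"az":0,"x":0,"y":0,"z":0,"fingers":220},{"ax":0,"ay":0,"az":0,"x":0,"y":0,"z":0,"fingers":220},{"ax":0,"ay":0,"az":0,"x":0,"y":0,"z":0,"fingers":220}]'
```

```text
time: 31.4
eef_pos: [0.4587, -0.1918, -0.0149]
tool_rot: [3.141, 0.0, 1.565]
force: [-0.2, 1.0, 0.1]
opening: 0.0623
finger_force: 0.0
time: 32.2
eef_pos: [0.4584, -0.1919, -0.015]
tool_rot: [3.141, 0.0, 1.565]
force: [-0.9, 0.1, 6.9]
opening: 0.0257
finger_force: 58.6
```

```bash
python3 -m pendant '[{"ax":0,"ay":0,"az":0,"x":0,"y":0,"z":-1,"fingers":220},{"ax":0,"ay":0,"az":0,"x":0,"y":0,"z":-2,"fingers":220},{"ax":0,"ay":0,"az":0,"x":0,"y":0,"z":-2.5,"fingers":220},{"ax":0,"ay":0,"az":0,"x":0,"y":0,"z":-3,"fingers":220},{"ax":0,"ay":0,"az":0,"x":1,"y":0.2,"z":-3,"fingers":220},{"ax":0,"ay":0,"az":0,"x":2,"y":0.5,"z":-1.5,"fingers":220},{"ax":0,"ay":0,"az":0,"x":3,"y":0.8,"z":0,"fingers":220},{"ax":0,"ay":0,"az":0,"x":4,"y":1.1,"z":0,"fingers":220},{"ax":0,"ay":0,"az":0,"x":4,"y":1.1,"z":0,"fingers":220},{"ax":0,"ay":0,"az":0,"x":4,"y":1.1,"z":0,"fingers":220}]'
python3 -m pendant '[{"ax":0,"ay":0,"az":0,"x":4,"y":1.1,"z":0,"fingers":220},{"ax":0,"ay":0,"az":0,"x":4,"y":1.1,"z":0,"fingers":220},{"ax":0,"ay":0,"az":0,"x":4,"y":1.1,"z":0,"fingers":220},{"ax":0,"ay":0,"az":0,"x":4,"y":1.1,"z":0,"fingers":220},{"ax":0,"ay":0,"az":0,"x":4,"y":1.1,"z":0,"fingers":220},{"ax":0,"ay":0,"az":0,"x":2.5,"y":0.8,"z":0,"fingers":220},{"ax":0,"ay":0,"az":0,"x":1.5,"y":0.4,"z":0,"fingers":220},{"ax":0,"ay":0,"az":0,"x":1,"y":0.3,"z":0,"fingers":220},{"ax":0,"ay":0,"az":0,"x":0,"y":0,"z":0,"fingers":220},{"ax":0,"ay":0,"az":0,"x":0,"y":0,"z":0,"fingers":220}]'
```

```text
time: 33.2
eef_pos: [0.5073, -0.0106, 0.1151]
tool_rot: [3.141, -0.0, 1.564]
force: [0.6, -0.6, -0.0]
opening: 0.0256
finger_force: 59.3
time: 34.2
eef_pos: [0.5784, 0.2365, 0.1145]
tool_rot: [-3.141, 0.0, 1.564]
force: [0.5, -0.1, -1.3]
opening: 0.0258
finger_force: 59.3
```

```bash
python3 -m pendant '[{"ax":0,"ay":0,"az":0,"x":0.45,"y":0,"z":1,"fingers":220},{"ax":0,"ay":0,"az":0,"x":0,"y":0,"z":2,"fingers":220},{"ax":0,"ay":0,"az":0,"x":0,"y":0,"z":2.5,"fingers":220},{"ax":0,"ay":0,"az":0,"x":0,"y":0,"z":1.5,"fingers":220},{"ax":0,"ay":0,"az":0,"x":0,"y":0,"z":1,"fingers":220},{"ax":0,"ay":0,"az":0,"x":0,"y":0,"z":0,"fingers":220},{"ax":0,"ay":0,"az":0,"x":0,"y":0,"z":0,"fingers":220}]'
python3 - <<'E'
from meas import *
a=cap('side','side9.png')['image'][:,:,::-1]; b=cap('top','top9.png')['image'][:,:,::-1];print(sensors.read_state()['eef_pos'])
cv2.imwrite('pics/s7.png',np.hstack([cv2.resize(a[120:220,230:330],(400,400)),cv2.resize(b[130:250,140:240],(400,480))[:400]]))
E
```

```text
time: 34.9
eef_pos: [0.5789, 0.2418, 0.0348]
tool_rot: [3.141, -0.0, 1.564]
force: [0.4, -0.1, -1.3]
opening: 0.0259
finger_force: 59.3
[0.57931355 0.24217124 0.03538902]
```

View pics/s7.png

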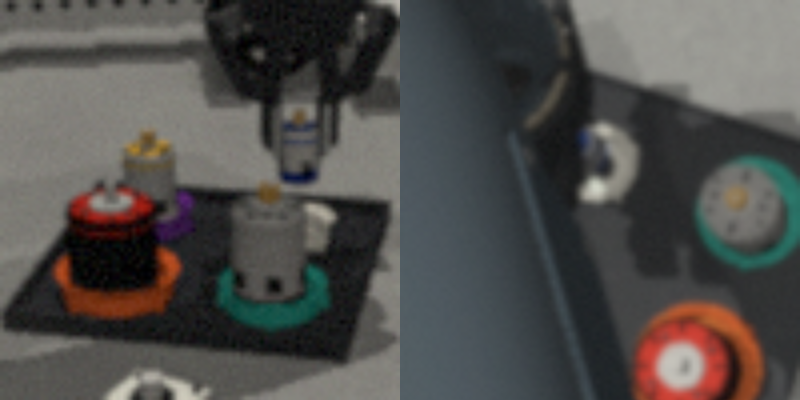

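The three placed motors stand in their cups, and the blue motor28 hangs upright over the white cup. I lower it 3.9 cm and creep.

```bash
python3 -m pendant '[{"ax":0,"ay":0,"az":0,"x":-0.05,"y":0,"z":1.2,"fingers":220},{"ax":0,"ay":0,"az":0,"x":0,"y":0,"z":1.2,"fingers":220},{"ax":0,"ay":0,"az":0,"x":0,"y":0,"z":0.8,"fingers":220},{"ax":0,"ay":0,"az":0,"x":0,"y":0,"z":0.5,"fingers":220},{"ax":0,"ay":0,"az":0,"x":0,"y":0,"z":0.2,"fingers":220},{"ax":0,"ay":0,"az":0,"x":0,"y":0,"z":0.1,"fingers":220},{"ax":0,"ay":0,"az":0,"x":0,"y":0,"z":0,"fingers":220},{"ax":0,"ay":0,"az":0,"x":0,"y":0,"z":0,"fingers":220}]'
python3 -m pendant '[{"ax":0,"ay":0,"az":0,"x":0,"y":0,"z":0.1,"fingers":220},{"ax":0,"ay":0,"az":0,"x":0,"y":0,"z":0,"fingers":220},{"ax":0,"ay":0,"az":0,"x":0,"y":0,"z":0,"fingers":220}]'
```

```text
time: 35.8
eef_pos: [0.5789, 0.2417, -0.0052]
tool_rot: [3.141, -0.0, 1.565]
force: [-0.1, -0.5, -0.7]
opening: 0.026
finger_force: 59.3
time: 36.1
eef_pos: [0.5787, 0.2415, -0.0065]
tool_rot: [3.141, -0.0, 1.565]
force: [-0.3, -1.1, -0.6]
opening: 0.0255
finger_force: 59.3
```

```bash
python3 -m pendant '[{"ax":0,"ay":0,"az":0,"x":0,"y":0,"z":0.1,"fingers":220},{"ax":0,"ay":0,"az":0,"x":0,"y":0,"z":0,"fingers":220},{"ax":0,"ay":0,"az":0,"x":0,"y":0,"z":0,"fingers":220}]'
```

```text
time: 36.4
eef_pos: [0.5789, 0.2416, -0.0069]
tool_rot: [3.141, -0.0, 1.565]
force: [-1.4, -0.5, 5.2]
opening: 0.0259
finger_force: 59.8
```

```bash
python3 -m pendant '[{"ax":0,"ay":0,"az":0,"x":0,"y":0,"z":0,"fingers":172},{"ax":0,"ay":0,"az":0,"x":0,"y":0,"z":0,"fingers":160},{"ax":0,"ay":0,"az":0,"x":0,"y":0,"z":0,"fingers":140},{"ax":0,"ay":0,"az":0,"x":0,"y":0,"z":0,"fingers":115},{"ax":0,"ay":0,"az":0,"x":0,"y":0,"z":0,"fingers":100},{"ax":0,"ay":0,"az":0,"x":0,"y":0,"z":-1,"fingers":100},{"ax":0,"ay":0,"az":0,"x":0,"y":0,"z":-2.5,"fingers":100},{"ax":0,"ay":0,"az":0,"x":0,"y":0,"z":-3.5,"fingers":100},{"ax":0,"ay":0,"az":0,"x":0,"y":0,"z":-3.5,"fingers":100},{"ax":0,"ay":0,"az":0,"x":0,"y":0,"z":-3,"fingers":100}]'
python3 -m pendant '[{"ax":0,"ay":0,"az":0,"x":-2,"y":0,"z":0,"fingers":100},{"ax":0,"ay":0,"az":0,"x":-4,"y":0,"z":0,"fingers":100},{"ax":0,"ay":0,"az":0,"x":-4,"y":-1,"z":0,"fingers":100},{"ax":0,"ay":0,"az":0,"x":-4,"y":-1,"z":0,"fingers":100},{"ax":0,"ay":0,"az":0,"x":-4,"y":-1,"z":0,"fingers":100},{"ax":0,"ay":0,"az":0,"x":-4,"y":-1,"z":0,"fingers":100},{"ax":0,"ay":0,"az":0,"x":-4,"y":-1,"z":0,"fingers":100},{"ax":0,"ay":0,"az":0,"x":-4,"y":-1,"z":0,"fingers":100},{"ax":0,"ay":0,"az":0,"x":-4,"y":-1,"z":0,"fingers":100},{"ax":0,"ay":0,"az":0,"x":-2,"y":0,"z":0,"fingers":100}]'
python3 - <<'E'
from meas import *
for cam in('top','side'):
    c=cap(cam,cam+'10.png'); p=cloud(c,np.ones((420,560),bool))
    for n,near,z,r in(('m60',(.444,.176),.066,.04),('m48',(.544,.142),.074,.034),('m38',(.475,.279),.065,.03),('m28',(.578,.242),.048,.024)):
        q=p[(np.hypot(*(p[:,:2]-near).T)<.012)&(p[:,2]>z-.02)]
        try: print(cam,n,*centre(p,z-.005,z+.005,np.array(near),r),'expect z',z,'zs',np.round(np.percentile(q[:,2],[20,50]),4))
        except Exception as e: print(cam,n,'none')
a=cv2.imread('pics/side10.png');b=cv2.imread('pics/top10.png')
cv2.imwrite('pics/s8.png',np.hstack([cv2.resize(a[120:260,220:350],(390,420)),cv2.resize(b[130:270,140:276],(408,420))]))
E
```

```text
time: 37.4
eef_pos: [0.5789, 0.2416, 0.1302]
tool_rot: [3.14, -0.001, 1.565]
force: [1.1, 0.2, 0.6]
opening: 0.0522
finger_force: 0.0
time: 38.4
eef_pos: [0.5046, -0.1209, 0.1276]
tool_rot: [-3.141, 0.0, 1.562]
force: [-0.5, 0.1, -0.7]
opening: 0.0516
finger_force: 0.0
top m60 [0.4423 0.1772 0.0605] [0.4425 0.1763] [0.056  0.0543] 442 expect z 0.066 zs [0.0682 0.0697]
top m48 [0.5422 0.1431 0.0485] [0.5423 0.1435] [0.046  0.0442] 270 expect z 0.074 zs [0.0747 0.0777]
top m38 [0.4719 0.2768 0.0395] [0.4722 0.2771] [0.0343 0.0365] 173 expect z 0.065 zs [0.0644 0.0667]
top m28 [0.5749 0.2406 0.0286] [0.5755 0.241 ] [0.0257 0.026 ] 89 expect z 0.048 zs [0.0471 0.0487]
side m60 [0.4443 0.176  0.0579] [0.4437 0.1757] [0.0542 0.0542] 181 expect z 0.066 zs [0.069 0.07 ]
side m48 [0.5433 0.1425 0.0489] [0.5432 0.1407] [0.0447 0.0432] 129 expect z 0.074 zs [0.0758 0.0791]
side m38 [0.4852 0.2868 0.0077] [0.4838 0.2868] [0.0057 0.0069] 4 expect z 0.065 zs [0.0719 0.0756]
side m28 [0.5762 0.2406 0.0278] [0.5748 0.2387] [0.0204 0.0229] 37 expect z 0.048 zs [0.0464 0.0482]
```

View pics/s8.png

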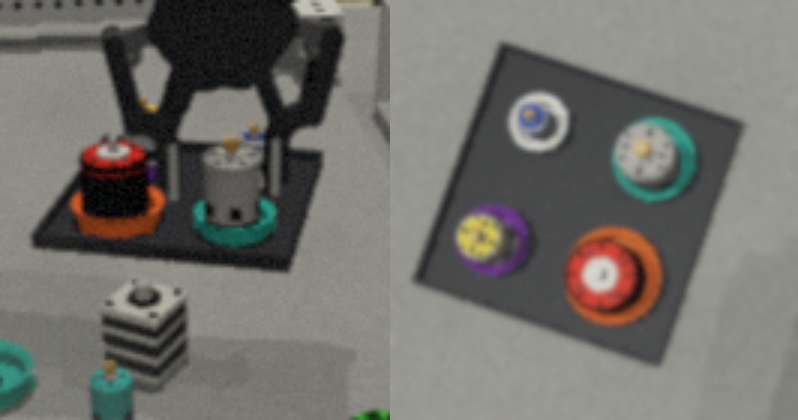

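All four motors stand in their matching cups with top faces at the expected heights (0.066, 0.074, 0.065 and 0.048). The gearhead is undisturbed and the arm is clear. I let the arm settle and hand in.

```bash
python3 -m pendant '[{"ax":0,"ay":0,"az":0,"x":0,"y":0,"z":0,"fingers":100},{"ax":0,"ay":0,"az":0,"x":0,"y":0,"z":0,"fingers":100},{"ax":0,"ay":0,"az":0,"x":0,"y":0,"z":0,"fingers":100}]'; python3 -c "
from rig import order; print(order.close_job())"
```

```text
time: 38.8
eef_pos: [0.5065, -0.1171, 0.1274]
tool_rot: [-3.141, -0.0, 1.566]
force: [0.2, -0.5, -0.5]
opening: 0.0522
finger_force: 0.0
the job is handed in; nothing more can be done
None
```

All four motors stand shaft up on the floors of their matching cups, the gearhead and green wheel were left alone, and the job was handed in at about 39 s.

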